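# Lock a fresh filter cartridge into the bench fume extractor

## Robot

A 6-joint arm with a two-finger parallel gripper is mounted at the origin on the work surface. World frame = base frame: x ahead of the robot, y to its left, z up, the work surface at z = 0. Lengths are in m, angles in rad, forces in N, time in s.
With the tool pointing down it reaches from about 0.35 to 0.775 m from the base axis. Payload 5.5 kg.
Tool frame: the origin (TCP) lies at the very end of the fingers, on their centre line; the grasp point (between the pads) lies 19 mm behind it; z points along the fingers, y is the line along which they close (so a half turn about z gives the same grasp; the last joint's range is limited). The gripper opens to 85 mm and grips with 20 to 120 N. Pads are 22 mm wide; open, the fingers measure 114 mm over their backs; the gripper's body (76 mm by 85 mm) begins 54 mm behind the grasp point. The pads swing forward as they close: fully open they stand 13 mm farther back than shut.
Start: joints at [-1.315, 0.313, 0.046, 1.304, 0, 1.431], TCP at [0.222, -0.531, 0.231] pointing down, gripper open.
Joint ranges: [-2.76, 2.76], [-0.86, 1.69], [-1.03, 1.26], [-2.2, 2.34], [-1.47, 1.5], [-3.14, 3.14]. Speed limits (rad/s): [2.57, 2.57, 3.14, 3.14, 3.14, 3.14].

## Interface

Orientations are given as a unit quaternion [w, x, y, z].
In Python, from workcell import env gives the robot as it stands. The module is installed in compiled form; this text tells all that it offers.
- The arm moves only by the tool jog_arm, never from a script. Its arguments are lists of equal length, an entry for each row: "gripper": the opening, from 0 (shut) to 1 (fully open); "offset": the shift along the world's x, y, z in cm, a list of three; "twist": the turn about the world's z in degrees. In form: {"gripper": [gripper, ...], "offset": [[dx, dy, dz], ...], "twist": [twist, ...]}. A call has exactly 8 rows; each row is the pose to reach, as a shift and turn from the pose commanded when the call began; what a row does not reach only later rows make up. A row lasts 1/8 s, in which the tool goes at most 62.5 mm and 10.7 degrees, less where a joint would pass 70% of its speed; a pose out of reach is approached as far as the arm can. A call with a gripper value outside its range is refused whole. The fingers move at their own pace and stop on an object; "squeeze" is the grip in N (left out, the last holds). Time passes only in rows, so rows that repeat a pose let the fingers close, or fill a call up. It gives the time, the measured TCP pose, the force, the opening and the grip force at its end, in the units of the state.
- env.get_state(): the state, without advancing time (a new reading comes with each control period).
- env.read_camera(name): name is "scene" or "top" or "wrist"; returns a dict with "image" (400x640x3 uint8, red, green, blue), "z_map" (400x640 float32, m along the optical axis (not along the pixel's ray), 0 where there is no reading), "fovy" (degrees; the focal length in pixels is half the picture's height over the tangent of half this angle, whatever the lens; pixels are square), "cx", "cy" (the principal point, pixels), "cam_to_world" (4x4, takes a point from camera to world coordinates). Camera axes: x right, y up, looking along -z (the intrinsics and any distortion apply to the point x, -y, -z); pixel columns grow to the right and rows downward; lengths in m; the calibration is good to about 2 mm. A picture is of the moment at which its call begins.
- env.hand_in(): hands the job in; it is judged then, once.
The state is a dict: "clock": time; "joint_pos": joint angles; "qvel": joint speeds; "tau": joint torques, N m; "tcp_pos": TCP position; "orientation": TCP orientation; "wrist_force": force on the tool from outside, world axes, zero at the start; "ft_torque": the same for the moment, N m; "finger_gap": finger opening in m; "grip_force": force on a finger pad.
Only numpy, scipy, OpenCV 4.12 (cv2) and the standard library are available. Lean on these libraries where they do the work, as an engineer would, in place of code of your own. Each camera call takes 0.05 s, during which the arm holds its last target. There are 200 camera calls.

## Task

Fit the fresh filter cartridge into the tilted head of the fume extractor: line its two lugs up with the slots at the yellow marks, press it in against the spring, turn it a quarter turn clockwise to the red marks, and let it spring back so that it is locked, then let go. Leave the glue bottle, the mug and the tin where they stand.

Things in the scene. Friction and masses are not known exactly. Their poses are not given: they have to be found in the camera images.
- filter_mid (a point): Centre of the loose filter cartridge: 95 mm high, about 300 g, upright on the bench. z = its axis, up to the handle; x = along handle and lugs (half-turn symmetric). Heights from its underside (47.5 mm below this point): grey neck, radius 36, 0 to 25 (lowest 6 mm taper to radius 30); white drum with green band, radius 50, 25 to 65; orange bar handle 65 to 95
- filter_handle (a point): Centre of the cartridge's orange bar handle, 72 mm long along x, 14 mm wide along y, 30 mm high; 80 mm above the cartridge's underside. Same axes as filter_mid. Yellow marks on the drum at its ends show where the lugs are
- filter_lug (a point): Outer end of the yellow +x lug, at radius 46 mm; an equal lug stands opposite at -x. Each is 14 mm wide and 7 mm high, from 6 to 13 mm above the underside
- socket (a point): Centre of the mouth of the black bayonet collar in the extractor's round white head (radius 78), 145 mm above the bench, tilted 25 degrees from vertical to face up and to the robot's right (-y), within 23 degrees. z = out of the mouth; x = line of the two slots (yellow rim marks); y = line of the two locked positions (red rim marks). Bore radius 39, collar 9 mm thick
- slot (a point): The +x slot, at radius 45 in the mouth plane; an equal one at -x. Slots are 22 mm wide and reach to radius 50. The lugs go down here until the underside meets the spring plate, 14 mm below the mouth; pressing on to 22 mm or deeper takes the lugs under the collar; at 25 mm the drum meets the collar (about 10 N)
- notch (a point): The +y locking notch under the collar's face, at radius 45; an equal one at -y. Kept pressed in, the cartridge turns 90 degrees clockwise (looking into the mouth) from slots to notches and stops within 7 degrees past them; the other way is blocked. Let up, the spring lifts it 7 mm: lugs in the notches, underside 18 mm below the mouth, drum 7 mm clear of the collar
- follower (a joint): Travel of the spring plate inside the collar in m: 0 = out (14 mm below the mouth), 0.011 = cartridge fully pressed in, 0.004 = cartridge locked. 6 N at 0, plus 0.3 N per mm
- glue_mid (a point): Centre of a white glue bottle with red cap, radius 30 mm, 115 mm high, standing; leave alone
- mug_mid (a point): Centre of a blue ceramic mug, radius 41 mm, 92 mm high, with a handle, standing; leave alone
- tin_mid (a point): Centre of a lacquer tin with yellow label, radius 40 mm, 105 mm high, standing; leave alone
There are look-alikes about, which are no part of the job. What is shaped like the part that bears filter_mid but purple is not meant.

How it is judged:
On the way:
1. the lugs are down in the slots at the yellow marks (underside at least 11 mm below the mouth, within 0.25 rad of the slot line) (z of filter_mid in the frame of socket below 0.0365 m and angle between the x axis of filter_mid and the x axis of socket, either way round below 0.25 rad and distance between filter_mid and socket below 0.04 m), for 0.05 s.
At the end, for the whole second after the job is handed in: The cartridge sits in the collar, its lug line within 0.17 rad of the red-mark line, its axis within 0.10 rad and 6 mm of the collar's axis, sprung up into the notches (its underside 15.5 to 21 mm below the mouth), at rest and released; glue bottle, mug and tin within 25 mm of where they stood (angle between the x axis of filter_mid and the y axis of socket, either way round below 0.17 rad and angle between the z axis of filter_mid and the z axis of socket, either way round below 0.1 rad and z of filter_mid in the frame of socket between 0.0265 and 0.032 m and x of filter_mid in the frame of socket between -0.006 and 0.006 m and y of filter_mid in the frame of socket between -0.006 and 0.006 m and linear speed of filter below 0.02 m/s and distance of each of glue_mid, mug_mid, tin_mid from where it was at the start of the episode below 0.025 m); the robot touches nothing.
It fails at once if the glue bottle is moved more than 25 mm (distance of glue_mid from where it was at the start of the episode above 0.025 m).
It fails at once if the mug is moved more than 25 mm (distance of mug_mid from where it was at the start of the episode above 0.025 m).
It fails at once if the tin is moved more than 25 mm (distance of tin_mid from where it was at the start of the episode above 0.025 m).
It also fails if it takes over 48 s, if anything falls off the work surface, if the arm or the gripper's body presses on something with over 40 N, if the wrist force passes 120 N, or if a joint passes its speed limit or range.

## Working session

There is one attempt and no reset: what is moved stays moved. The work goes in short steps, Python scripts to look and compute and a tool call to move; the robot and the scene stay as the last step left them, time stands still between calls to the robot, and variables do not carry over. Pictures are saved under pics/ and viewed, at most 10 in all, crops included, and the job is handed in when it is done.

Besides the shell and the picture viewer there is one more tool, called after "Emit:" as name(argument=value, ...), one argument or row to a line, values as JSON. jog_arm: Moves the arm, as the interface text tells. Its arguments: {"type":"object","properties":{"gripper":{"type":"array"},"offset":{"type":"array"},"twist":{"type":"array"},"squeeze":{"type":"number"}},"required":["gripper","offset","twist"]}

```bash
mkdir -p pics; cat > h.py <<'E'
import numpy as np,cv2
from workcell import env
def shot(n,tag):
    c=env.read_camera(n); np.savez(f'pics/{tag}.npz',**c); cv2.imwrite(f'pics/{tag}.png',c['image'][:,:,::-1]); return c
def load(tag): return dict(np.load(f'pics/{tag}.npz'))
def cloud(c):
    z=c['z_map']; f=200/np.tan(np.radians(float(c['fovy']))/2); v,u=np.mgrid[:400,:640]
    P=np.stack([(u-c['cx'])/f*z,-(v-c['cy'])/f*z,-z],-1); T=c['cam_to_world']
    return P@T[:3,:3].T+T[:3,3]
E
python3 - <<'E'
from h import *
a=shot('scene','s0');b=shot('top','t0')
cv2.imwrite('pics/st0.png',np.vstack([a['image'],b['image']])[:,:,::-1][:, :])
for c in(a,b):print(c['fovy'],c['cx'],c['cy'],c['cam_to_world'].round(3).tolist(),[k for k in c])
print(env.get_state())
E
```

```text
54.28817378689979 319.70887142531865 203.31445599524983 [[0.363, -0.491, 0.792, 1.439], [0.932, 0.17, -0.321, -0.4], [0.023, 0.854, 0.519, 0.754], [0.0, 0.0, 0.0, 1.0]] ['image', 'z_map', 'fovy', 'cx', 'cy', 'cam_to_world']
43.108605275160386 323.1332473429872 205.0715934404778 [[-0.016, 0.998, -0.057, 0.394], [-1.0, -0.016, -0.011, -0.032], [-0.011, 0.057, 0.998, 1.623], [0.0, 0.0, 0.0, 1.0]] ['image', 'z_map', 'fovy', 'cx', 'cy', 'cam_to_world']
{'clock': 0.1, 'joint_pos': array([-1.31464902e+00,  3.13964022e-01,  4.51313201e-02,  1.30362051e+00,
        3.61555497e-05,  1.43119645e+00]), 'qvel': array([-0.00087279, -0.00128162,  0.00317919,  0.00064145, -0.00124582,
       -0.00083381]), 'tau': array([ 2.97866689e-03, -4.81720734e+01,  2.99247444e+01,  1.26351279e-02,
       -1.42922418e-04, -4.19735670e-06]), 'tcp_pos': array([ 0.221549  , -0.53012369,  0.23049186]), 'orientation': array([-8.28091605e-04,  9.80486481e-01,  1.96584778e-01, -3.02021671e-05]), 'wrist_force': array([0.19010555, 0.36628949, 0.48728448]), 'ft_torque': array([ 0.00826952, -0.02069083,  0.03663562]), 'grip_force': 0.0, 'finger_gap': 0.08541687922598172}
```

View pics/s0.png

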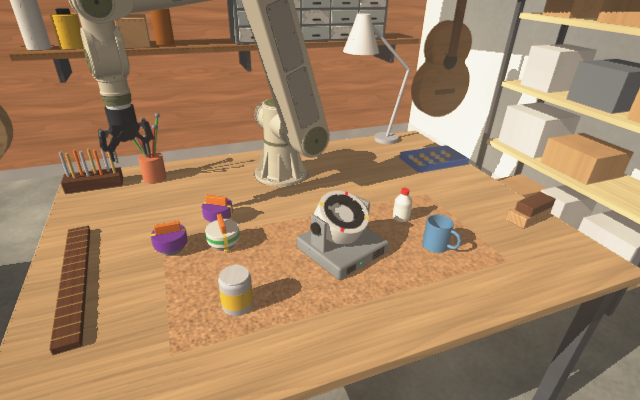

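View pics/t0.png

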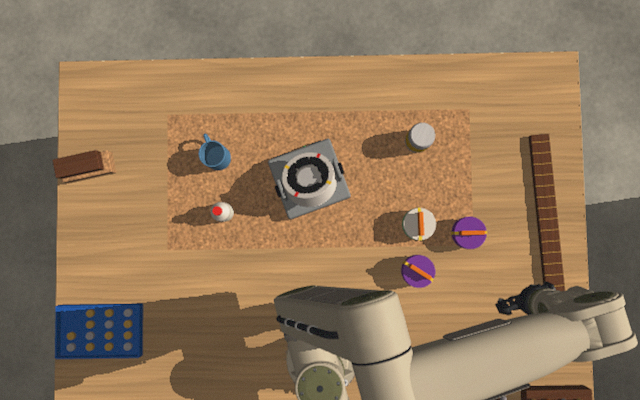

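```bash
python3 - <<'E'
from h import *
b=load('t0');s=load('s0')
i=b['image'][:,:,::-1]
A=cv2.resize(i[125:235,255:365],(400,400),interpolation=3); B=cv2.resize(i[180:290,390:500],(400,400),interpolation=3)
cv2.imwrite('pics/c0.png',np.hstack([A,B]))
C=cloud(b)
f=lambda t,m:print(t,C[m].mean(0).round(4),m.sum())
hsv=cv2.cvtColor(b['image'],cv2.COLOR_RGB2HSV)
H=C[...,2]
v,u=np.mgrid[:400,:640]
m=(abs(u-420)<22)&(abs(v-224)<22)
o=m&(H>.08)&(H<.11)
def pca(P):
    c=(P.max(0)+P.min(0))/2;w,V=np.linalg.eigh(np.cov(P[:,:2].T));return V[:,1]
f('handle',o); print(pca(C[o]), np.median(H[o]))
d=m&(H>.05)&(H<.075);f('drum',d);print(np.median(H[d]),cv2.minEnclosingCircle(C[m&(H>.05)][:,:2].astype(np.float32)))
# collar ring
m=(np.hypot(u-308,v-174)<32)&(H>.1)
P=C[m];print(P.min(0),P.max(0))
q=m&(b['image'].max(2)<60); f('black',q)
np.savez('pics/ring.npz',P=P)
Q=C[q]
for k in range(6):
    c=Q.mean(0);n=np.linalg.svd(Q-c)[2][2];n*=np.sign(n[2]);r=(Q-c)@n;Q=Q[abs(r-np.median(r))<max(.003,np.std(r))]
    print(c.round(4),n.round(4),np.degrees(np.arccos(n[2])),len(Q))
for n,(x,y) in dict(mug=(214,154),glue=(222,212),tin=(422,136)).items(): print(n,C[y,x].round(3))
E
```

```text
handle [ 0.4191 -0.3101  0.0933] 124
[-0.99986934 -0.01616489] 0.09349572136478346
drum [ 0.4195 -0.3093  0.0644] 714
0.06455789390551969 ((0.4125007688999176, -0.19610953330993652), 0.16514433920383453)
[ 0.39378403 -0.06511633  0.1005256 ] [0.63740977 0.11783476 1.62309358]
black [0.5697 0.0289 0.1432] 691
[0.5697 0.0289 0.1432] [0.8909 0.3387 0.3026] 72.38394263916244 401
[0.5723 0.0297 0.1395] [0.458  0.1667 0.8732] 29.167200062763833 355
[0.5719 0.0306 0.142 ] [0.4174 0.1515 0.896 ] 26.365147148798414 254
[0.5717 0.031  0.1423] [0.4111 0.1478 0.8995] 25.90448163802645 247
[0.5717 0.0298 0.1427] [0.4087 0.1448 0.9011] 25.698823011436158 246
[0.5715 0.0298 0.1427] [0.4081 0.1447 0.9014] 25.657670344802955 246
mug [0.657 0.335 0.003]
glue [0.464 0.288 0.105]
tin [ 0.685 -0.318  0.103]
```

View pics/c0.png

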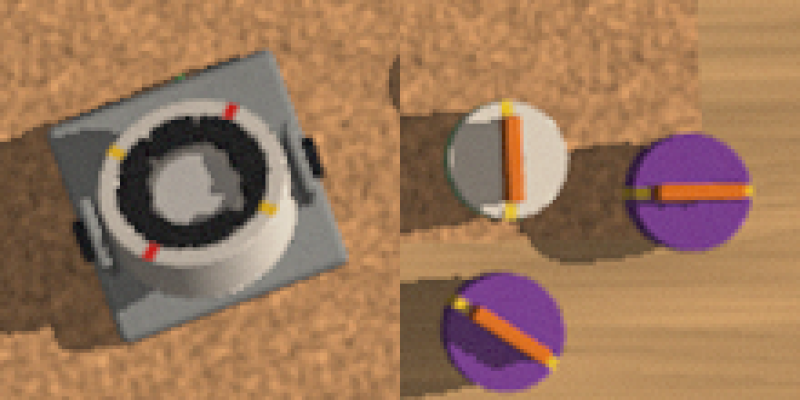

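```bash
python3 - <<'E'
from h import *
for t,(u0,v0) in dict(t0=(308,178),s0=(344,215)).items():
    c=load(t);C=cloud(c);h=cv2.cvtColor(c['image'],cv2.COLOR_RGB2HSV).astype(int)
    v,u=np.mgrid[:400,:640]; m=(np.hypot(u-u0,v-v0)<33)&(C[...,2]>.09)&(C[...,2]<.2)
    R=[]
    for n,lo,hi in(('yel',18,32),('red',-8,8)):
        hh=(h[...,0]+90)%180-90
        k=m&(hh>=lo)&(hh<=hi)&(h[...,1]>130)&(h[...,2]>110)
        nl,L,st,ce=cv2.connectedComponentsWithStats(k.astype(np.uint8))
        for i in range(1,nl):
            if st[i,4]>=3: p=np.median(C[L==i],0);R.append(p);print(t,n,ce[i].round(1),st[i,4],p.round(4))
    # white rim plane
    w=m&(h[...,1]<60)&(h[...,2]>130)&(C[...,2]>.1)
    Q=C[w|(m&(h[...,2]<60))]
    best=None;rng=np.random.default_rng(0)
    for _ in range(3000):
        p=Q[rng.choice(len(Q),3,False)];nn=np.cross(p[1]-p[0],p[2]-p[0]);l=np.linalg.norm(nn)
        if l<1e-4:continue
        nn/=l;g=abs((Q-p[0])@nn)<.002
        if best is None or g.sum()>best.sum():best=g
    Q=Q[best];cc=Q.mean(0);nn=np.linalg.svd(Q-cc)[2][2];nn*=np.sign(nn[2]);print(t,'plane',cc.round(4),nn.round(3),np.degrees(np.arccos(nn[2])).round(1),len(Q))
E
```

```text
t0 yel [286.8 166.7] 12 [0.5946 0.0897 0.1259]
t0 yel [328.  181.8] 13 [ 0.5436 -0.0319  0.1641]
t0 red [317.8 155.3] 10 [ 0.6286 -0.0033  0.1243]
t0 red [296.1 193.8] 15 [0.5105 0.0609 0.1655]
t0 plane [0.5662 0.026  0.146 ] [0.4   0.14  0.906] 25.1 642
s0 yel [321.8 203.7] 12 [ 0.5434 -0.0299  0.1647]
s0 yel [366.1 217.3] 12 [0.5951 0.0909 0.1225]
s0 red [346.  193.2] 10 [0.512  0.0628 0.165 ]
s0 red [341.9 229.3] 13 [ 0.6287 -0.0011  0.1225]
s0 plane [0.5771 0.0236 0.1406] [0.4   0.138 0.906] 25.0 418
```

Emit:
jog_arm(
  gripper=[1,1,1,1,1,1,1,1],
  offset=[
    [2,2,0],
    [5,6,0],
    [9,10,0],
    [13,14,0],
    [17,18,0],
    [19.7,22,0],
    [19.7,22,0],
    [19.7,22,0],
  ],
  twist=[10,20,30,40,50,60,70,79],
  squeeze=40,
)

```text
clock: 1.1
tcp_pos: [0.4191, -0.3094, 0.2309]
orientation: [-0.0, 0.629, 0.778, 0.0]
wrist_force: [0.6, 0.9, -0.3]
finger_gap: 0.0856
grip_force: 0.0
```

Emit:
jog_arm(
  gripper=[1,1,1,1,1,1,1,1],
  offset=[
    [0,0,0],
    [0,0,-1],
    [0,0,-2],
    [0,0,-3],
    [0,0,-5],
    [0,0,-7],
    [0,0,-9],
    [0,0,-11],
  ],
  twist=[10,20,30,40,50,60,70,79],
)

```text
clock: 2.1
tcp_pos: [0.4184, -0.3103, 0.1203]
orientation: [-0.0, -0.009, 1.0, 0.0]
wrist_force: [0.3, 0.2, -0.2]
finger_gap: 0.0854
grip_force: 0.0
```

Emit:
jog_arm(
  gripper=[1,1,1,0,0,0,0,0],
  offset=[
    [0,0,-2.5],
    [0,0,-5.1],
    [0,0,-5.1],
    [0,0,-5.1],
    [0,0,-5.1],
    [0,0,-5.1],
    [0,0,-5.1],
    [0,0,-5.1],
  ],
  twist=[0,0,0,0,0,0,0,0],
)

```text
clock: 3.1
tcp_pos: [0.4188, -0.3105, 0.0707]
orientation: [0.0, -0.006, 1.0, 0.0]
wrist_force: [-0.6, 1.2, 3.3]
finger_gap: 0.0133
grip_force: 45.7
```

Emit:
jog_arm(
  gripper=[0,0,0,0,0,0,0,0],
  offset=[
    [0,0,2],
    [0,0,6],
    [0,0,11],
    [1,2,16],
    [2,5,20],
    [4,9,20],
    [6,13,20],
    [8,17,20],
  ],
  twist=[0,0,0,5,12,20,28,35],
)

```text
clock: 4.1
tcp_pos: [0.4988, -0.1393, 0.2697]
orientation: [-0.0, -0.308, 0.951, 0.0]
wrist_force: [0.2, -0.9, -3.3]
finger_gap: 0.0129
grip_force: 44.9
```

Emit:
jog_arm(
  gripper=[0,0,0,0,0,0,0,0],
  offset=[
    [2,4,0],
    [4,9,0],
    [5.5,13,0],
    [6.5,15.5,0],
    [7,17,0],
    [7,17,0],
    [7,17,0],
    [7,17,0],
  ],
  twist=[8,16,24,31,31,31,31,31],
  squeeze=25,
)

```text
clock: 5.1
tcp_pos: [0.5684, 0.0284, 0.2704]
orientation: [-0.0, -0.549, 0.836, -0.0]
wrist_force: [-0.3, 0.0, -3.4]
finger_gap: 0.0131
grip_force: 44.9
```

```bash
python3 - <<'E'
from h import *
print(env.get_state()['tcp_pos'],env.get_state()['joint_pos'].round(2))
a=shot('scene','s1');b=shot('wrist','w1')
A=cv2.resize(a['image'][130:270,250:430],None,fx=2.8,fy=2.8,interpolation=3)
B=cv2.resize(b['image'],(784-504,175)) if 0 else cv2.resize(b['image'],(296,185))
B=np.pad(B,((0,A.shape[0]-185),(0,0),(0,0)))
cv2.imwrite('pics/v1.png',np.hstack([A,B])[:,:,::-1])
E
```

```text
[0.56843012 0.02835962 0.27037266] [-0.09  0.29  0.12  1.39 -0.   -1.25]
```

View pics/v1.png

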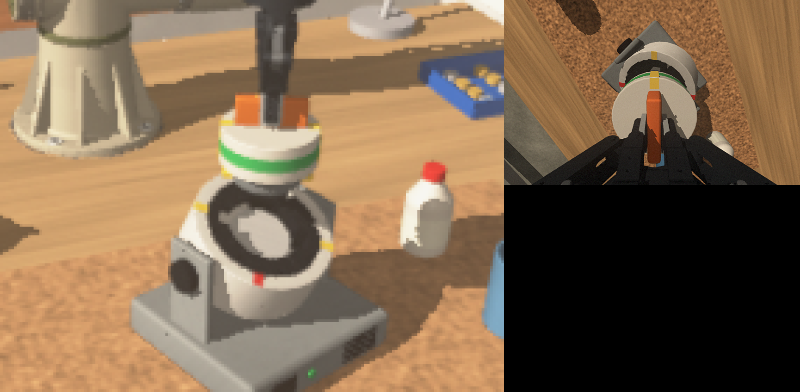

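Emit:
jog_arm(
  gripper=[0,0,0,0,0,0,0,0],
  offset=[
    [0.5,0.3,-1],
    [0.5,0.3,-2.2],
    [0.5,0.3,-3.2],
    [0.5,0.3,-4],
    [0.5,0.3,-4.7],
    [0.5,0.3,-5.1],
    [0.5,0.3,-5.4],
    [0.5,0.3,-5.4],
  ],
  twist=[0,0,0,0,0,0,0,0],
  squeeze=20,
)

```text
clock: 6.2
tcp_pos: [0.5737, 0.0324, 0.2163]
orientation: [-0.0, -0.55, 0.835, 0.0]
wrist_force: [0.3, 0.5, -4.1]
finger_gap: 0.0136
grip_force: 44.8
```

Emit:
jog_arm(
  gripper=[0.1,0.1,0.1,0.1,0.1,0.1,0.1,0.1],
  offset=[
    [0,0,-0.4],
    [0,0,-0.7],
    [0.1,0.3,-0.9],
    [0.2,0.6,-1.0],
    [0.3,0.9,-1.1],
    [0.4,1.3,-1.2],
    [0.5,1.7,-1.3],
    [0.5,1.9,-1.3],
  ],
  twist=[0,0,0,0,0,0,0,0],
  squeeze=20,
)

```text
clock: 7.2
tcp_pos: [0.5805, 0.0487, 0.2059]
orientation: [0.001, -0.549, 0.836, -0.004]
wrist_force: [-1.2, -9.1, 7.3]
finger_gap: 0.013
grip_force: 47.1
```

```bash
cat > look.py <<'E'
import sys
from h import *
t=sys.argv[1]
s=env.get_state();print(s['tcp_pos'].round(4),s['wrist_force'].round(1),s['finger_gap'])
a=shot('scene','s'+t);b=shot('top','t'+t)
A=cv2.resize(a['image'][130:270,270:410],(400,400),interpolation=3);B=cv2.resize(b['image'][120:230,255:365],(400,400),interpolation=3)
cv2.imwrite(f'pics/v{t}.png',np.hstack([A,B])[:,:,::-1])
E
python3 look.py 2
```

```text
[0.5805 0.0487 0.2059] [-1.2 -9.1  7.3] 0.013027067019390078
```

View pics/v2.png

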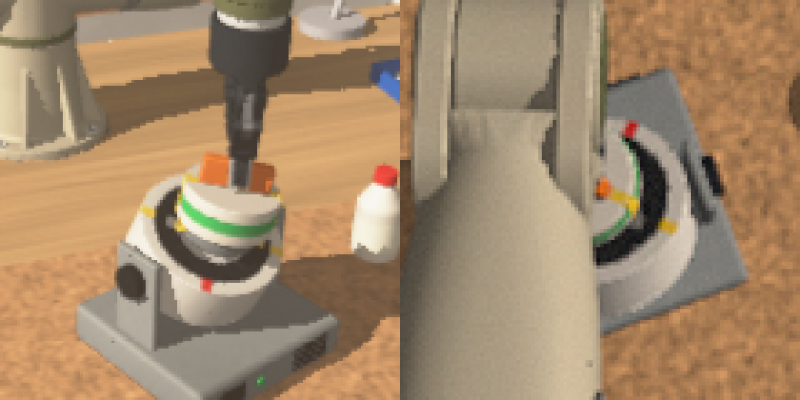

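```bash
cat > pose.py <<'E'
import sys
from h import *
c0=np.array([.5694,.0293,.1445]);n=np.array([.4,.139,.906]);n/=np.linalg.norm(n)
xs=np.array([.0513,.121,-.040]);xs-=n*(xs@n);xs/=np.linalg.norm(xs);ys=np.cross(n,xs);R=np.c_[xs,ys,n]
def pose(t):
    c=load('s'+t);C=cloud(c);h=cv2.cvtColor(c['image'],cv2.COLOR_RGB2HSV).astype(int)
    L=(C-c0)@R   # socket frame
    near=(np.hypot(L[...,0],L[...,1])<.1)&(L[...,2]>.003)&(L[...,2]<.12)
    w=near&(h[...,1]<60)&(h[...,2]>120)
    g=near&(h[...,0]>45)&(h[...,0]<85)&(h[...,1]>80)
    o=near&(h[...,0]>=3)&(h[...,0]<17)&(h[...,1]>150)
    y=near&(h[...,0]>=18)&(h[...,0]<32)&(h[...,1]>130)
    Q=L[w];best=None;rng=np.random.default_rng(0)
    for _ in range(3000):
        p=Q[rng.choice(len(Q),3,False)];nn=np.cross(p[1]-p[0],p[2]-p[0]);l=np.linalg.norm(nn)
        if l<3e-5:continue
        nn/=l
        if abs(nn[2])<.8:continue
        k=abs((Q-p[0])@nn)<.0015
        if best is None or k.sum()>best.sum():best=k
    T=Q[best];cc=T.mean(0);nn=np.linalg.svd(T-cc)[2][2];nn*=np.sign(nn[2])
    # circle through green band: project along nn
    G=L[g];e1=np.cross(nn,[0,1,0]);e1/=np.linalg.norm(e1);e2=np.cross(nn,e1)
    a,b=G@e1,G@e2
    # fixed radius 50 circle fit
    from scipy.optimize import least_squares
    s=least_squares(lambda p:np.hypot(a-p[0],b-p[1])-.05,[cc@e1,cc@e2],loss='soft_l1',f_scale=.001).x
    top=e1*s[0]+e2*s[1]+nn*(cc@nn); und=top-nn*.065
    print('axis',nn.round(3),'n',len(T),len(G),'top',top.round(4),'underside',und.round(4))
    O=L[o]
    if len(O)>10:
        V=np.linalg.svd(O-O.mean(0))[2][0];print('handle dir deg vs slot x',np.degrees(np.arctan2(V[1],V[0])).round(1),len(O), 'mean',O.mean(0).round(4))
    nl,LL,st,ce=cv2.connectedComponentsWithStats(y.astype(np.uint8))
    for i in range(1,nl):
        p=np.median(L[LL==i],0);print('yel',ce[i].round(0),st[i,4],p.round(4))
if __name__=='__main__': pose(sys.argv[1])
E
python3 pose.py 2; python3 pose.py 1
```

```text
axis [-0.127  0.322  0.938] n 196 133 top [0.0007 0.0152 0.0558] underside [ 0.009  -0.0058 -0.0052]
handle dir deg vs slot x 1.5 165 mean [-0.0038  0.016   0.0755]
yel [336. 192.] 6 [-0.0432  0.0131  0.0525]
yel [333. 196.] 2 [-0.0471  0.0086  0.0391]
yel [366. 198.] 6 [0.0449 0.0181 0.06  ]
yel [332. 199.] 3 [-0.0462  0.0026  0.0276]
yel [331. 202.] 2 [-0.0448  0.0004  0.0171]
yel [332. 208.] 3 [-0.0365 -0.0072  0.004 ]
yel [334. 209.] 1 [-0.0301 -0.0085  0.0039]
yel [361. 216.] 1 [ 0.0509 -0.0108  0.0115]
axis [-0.293  0.273  0.916] n 147 141 top [-0.0351  0.0356  0.1079] underside [-0.0161  0.0179  0.0484]
handle dir deg vs slot x 2.8 45 mean [-0.0574  0.0312  0.1135]
yel [331. 174.] 9 [-0.0753  0.0325  0.0948]
yel [360. 174.] 2 [0.0032 0.0435 0.1182]
yel [330. 191.] 5 [-0.0605  0.0102  0.0494]
yel [360. 193.] 6 [0.0221 0.0169 0.0715]
yel [322. 205.] 1 [-0.067  -0.0067  0.0034]
```

Emit:
jog_arm(
  gripper=[0.1,0.1,0.1,0.1,0.1,0.1,0.1,0.1],
  offset=[
    [0.2,0.5,-0.1],
    [0.4,1.0,-0.2],
    [0.5,1.3,-0.3],
    [0.5,1.3,-0.3],
    [0.1,1.2,0.2],
    [-0.1,0.8,0.3],
    [-0.2,0.5,0.4],
    [-0.2,0.5,0.4],
  ],
  twist=[0,0,0,0,0,0,0,0],
)

```text
clock: 8.3
tcp_pos: [0.5774, 0.0561, 0.2075]
orientation: [0.0, -0.55, 0.835, -0.001]
wrist_force: [4.5, -1.1, -2.3]
finger_gap: 0.0132
grip_force: 47.0
```

```bash
python3 look.py 3; python3 pose.py 3
```

```text
[0.5774 0.0561 0.2075] [ 4.5 -1.1 -2.3] 0.013241001346431492
axis [0.01  0.303 0.953] n 187 130 top [0.0013 0.0213 0.0579] underside [ 0.0006  0.0016 -0.004 ]
handle dir deg vs slot x -0.5 161 mean [-0.0037  0.0226  0.0774]
yel [338. 188.] 6 [-0.0399  0.024   0.0574]
yel [334. 190.] 2 [-0.0497  0.0203  0.0517]
yel [333. 192.] 2 [-0.0496  0.0149  0.0443]
yel [331. 196.] 3 [-0.0503  0.0112  0.0305]
yel [366. 198.] 7 [0.0461 0.0221 0.0568]
yel [331. 204.] 13 [-0.0424 -0.      0.0092]
yel [358. 215.] 1 [ 0.0441 -0.0039  0.004 ]
```

Emit:
jog_arm(
  gripper=[0.1,0.1,0.1,0.1,0.1,0.1,0.1,0.1],
  offset=[
    [0.1,-0.1,-0.1],
    [0.1,-0.15,-0.3],
    [0.1,-0.2,-0.5],
    [0.05,-0.25,-0.7],
    [0.05,-0.3,-0.9],
    [0,-0.35,-1.0],
    [0,-0.35,-1.0],
    [0,-0.35,-1.0],
  ],
  twist=[0,0,0,0,0,0,0,0],
)

```text
clock: 9.4
tcp_pos: [0.5782, 0.054, 0.2006]
orientation: [0.003, -0.55, 0.835, -0.001]
wrist_force: [2.0, 3.7, 16.5]
finger_gap: 0.0135
grip_force: 50.4
```

```bash
python3 look.py 4; python3 pose.py 4
```

```text
[0.5782 0.054  0.2006] [ 2.   3.7 16.5] 0.013547969636885256
axis [0.011 0.293 0.956] n 193 127 top [0.0011 0.0183 0.0511] underside [ 0.0004 -0.0008 -0.011 ]
handle dir deg vs slot x -1.2 159 mean [-0.0032  0.0184  0.0703]
yel [337. 190.] 6 [-0.0408  0.0192  0.0527]
yel [333. 193.] 1 [-0.0493  0.0135  0.0438]
yel [331. 197.] 5 [-0.0499  0.0091  0.0295]
yel [364. 200.] 6 [0.044  0.0203 0.0495]
yel [320. 204.] 1 [-0.0732 -0.0051  0.0032]
yel [330. 206.] 6 [-0.0432 -0.004   0.0046]
yel [368. 218.] 1 [ 0.0758 -0.0034  0.0036]
```

Emit:
jog_arm(
  gripper=[0.2,0.3,0.4,0.5,0.6,0.75,0.9,1],
  offset=[
    [0,0,0],
    [0,0,0],
    [0,0,0],
    [0,0,0],
    [0,0,0],
    [0,0,0],
    [0,0,0],
    [0,0,0],
  ],
  twist=[0,0,0,0,0,0,0,0],
)

```text
clock: 10.5
tcp_pos: [0.5758, 0.0529, 0.1967]
orientation: [-0.001, -0.55, 0.835, 0.001]
wrist_force: [0.3, -0.9, -1.2]
finger_gap: 0.0851
grip_force: 0.0
```

```bash
python3 look.py 5; python3 pose.py 5
```

```text
[0.5758 0.0529 0.1967] [ 0.3 -0.9 -1.2] 0.08506619704997799
axis [ 0.12  -0.037  0.992] n 268 97 top [ 0.0097 -0.0038  0.0527] underside [ 0.0019 -0.0014 -0.0118]
handle dir deg vs slot x 3.5 154 mean [ 0.0113 -0.0095  0.0724]
yel [340. 196.] 10 [-0.0325 -0.0058  0.0581]
yel [344. 194.] 1 [-0.0251 -0.0069  0.0745]
yel [334. 200.] 14 [-0.0431 -0.0054  0.0418]
yel [331. 207.] 7 [-0.0409 -0.0061  0.0053]
yel [367. 206.] 6 [ 0.0539 -0.0003  0.0487]
```

View pics/v5.png

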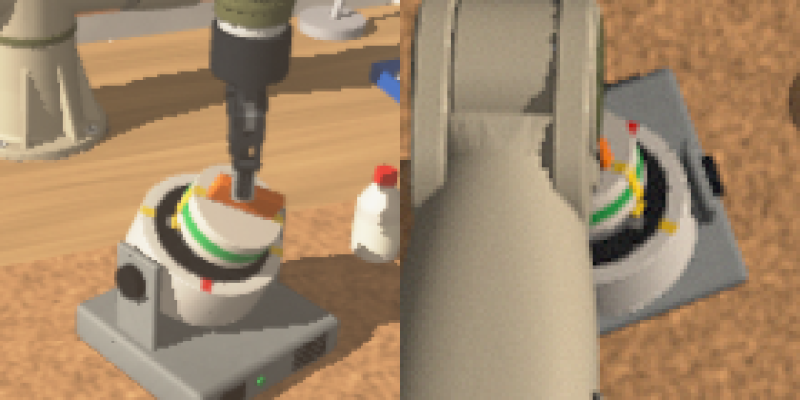

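Emit:
jog_arm(
  gripper=[1,1,1,1,0.31,0.31,0.31,0.31],
  offset=[
    [0,0,1.0],
    [0.5,-0.5,1.2],
    [1.1,-1.1,1.2],
    [1.6,-1.6,1.2],
    [1.6,-1.6,1.2],
    [1.6,-1.6,1.2],
    [1.6,-1.6,1.2],
    [1.6,-1.6,1.2],
  ],
  twist=[0,0,0,0,0,0,0,0],
)

```text
clock: 11.6
tcp_pos: [0.5927, 0.0369, 0.2094]
orientation: [0.0, -0.55, 0.835, -0.0]
wrist_force: [0.3, -0.2, 0.1]
finger_gap: 0.0262
grip_force: 0.4
```

Emit:
jog_arm(
  gripper=[0.31,0.31,0.31,0.31,0.31,0.31,0.31,0.31],
  offset=[
    [0,0,-0.3],
    [0,0,-0.6],
    [0,0,-0.8],
    [0,0,-1.0],
    [0,0,-1.2],
    [0,0,-1.3],
    [0,0,-1.4],
    [0,0,-1.4],
  ],
  twist=[0,0,0,0,0,0,0,0],
)

```text
clock: 12.6
tcp_pos: [0.5926, 0.0368, 0.1953]
orientation: [-0.0, -0.55, 0.835, 0.0]
wrist_force: [2.7, -1.2, 3.2]
finger_gap: 0.0262
grip_force: 1.7
```

```bash
python3 look.py 6; python3 pose.py 6
```

```text
[0.5926 0.0368 0.1953] [ 2.7 -1.2  3.2] 0.026175739354712246
axis [0.005 0.007 1.   ] n 242 98 top [ 0.0026 -0.0005  0.047 ] underside [ 0.0023 -0.0009 -0.018 ]
handle dir deg vs slot x 3.0 142 mean [ 0.0024 -0.0054  0.0692]
yel [333. 199.] 22 [-0.0477 -0.0032  0.041 ]
yel [365. 205.] 9 [0.0477 0.0013 0.0474]
yel [368. 219.] 1 [ 0.0762 -0.0066  0.003 ]
```

View pics/v6.png

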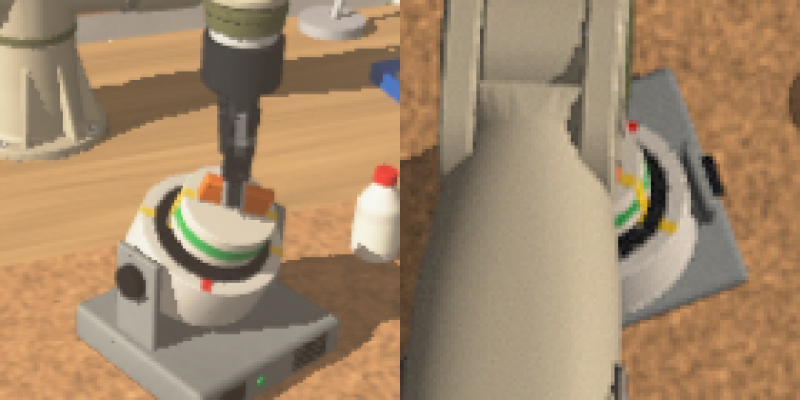

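Emit:
jog_arm(
  gripper=[0.31,0.31,0.31,0.31,0.31,0.31,0.31,0.31],
  offset=[
    [0,0,-0.2],
    [0,0,-0.4],
    [0,0,-0.6],
    [0,0,-0.7],
    [0,0,-0.8],
    [0,0,-0.9],
    [0,0,-0.9],
    [0,0,-0.9],
  ],
  twist=[0,0,0,0,0,0,0,0],
)

```text
clock: 13.7
tcp_pos: [0.5919, 0.0372, 0.1866]
orientation: [-0.0, -0.55, 0.835, 0.0]
wrist_force: [-1.0, -1.4, 7.4]
finger_gap: 0.0266
grip_force: 2.9
```

```bash
python3 look.py 7; python3 pose.py 7
```

```text
[0.5919 0.0372 0.1866] [-1.  -1.4  7.4] 0.026645803463070713
axis [ 0.006 -0.014  1.   ] n 248 90 top [ 0.0035 -0.0023  0.0398] underside [ 0.0031 -0.0014 -0.0252]
handle dir deg vs slot x 2.1 139 mean [ 0.0022 -0.0065  0.0612]
yel [331. 202.] 10 [-0.0471 -0.0037  0.0234]
yel [336. 199.] 10 [-0.0387 -0.0021  0.0403]
yel [322. 205.] 1 [-0.0669 -0.0066  0.0033]
yel [364. 207.] 8 [0.048  0.0008 0.0395]
```

Emit:
jog_arm(
  gripper=[0.31,0.31,0.31,0.31,0.31,0.31,0.31,0.31],
  offset=[
    [0,0,-0.1],
    [0,0,-0.1],
    [0,0,-0.15],
    [0,0,-0.2],
    [0,0,-0.25],
    [0,0,-0.3],
    [0,0,-0.35],
    [0,0,-0.4],
  ],
  twist=[-4,-8,-12,-16,-20,-24,-28,-32],
)

```text
clock: 14.8
tcp_pos: [0.5911, 0.0367, 0.1839]
orientation: [-0.001, -0.298, 0.955, -0.0]
wrist_force: [-6.8, -3.4, 18.4]
finger_gap: 0.0264
grip_force: 19.9
```

```bash
python3 look.py 8; python3 pose.py 8
```

```text
[0.5911 0.0367 0.1839] [-6.8 -3.4 18.4] 0.026385194747286903
axis [0.012 0.008 1.   ] n 216 100 top [0.0051 0.0004 0.0383] underside [ 0.0043 -0.0002 -0.0267]
handle dir deg vs slot x -6.5 136 mean [ 0.0121 -0.0063  0.0599]
yel [336. 197.] 9 [-0.0378  0.0077  0.0405]
yel [333. 198.] 3 [-0.0451  0.0085  0.0331]
yel [331. 201.] 1 [-0.046   0.0041  0.0192]
yel [330. 203.] 1 [-0.0457  0.0045  0.0092]
yel [364. 209.] 8 [ 0.049  -0.0073  0.0398]
```

Emit:
jog_arm(
  gripper=[0.29,0.28,0.27,0.27,0.27,0.27,0.27,0.27],
  offset=[
    [0,0,0],
    [0,0,0],
    [0,0,0],
    [0,0,0],
    [0,0,0],
    [0,0,0],
    [0,0,0],
    [0,0,0],
  ],
  twist=[-3,-6,-9,-12,-15,-18,-21,-24],
)

```text
clock: 15.9
tcp_pos: [0.5905, 0.0375, 0.183]
orientation: [-0.002, -0.093, 0.996, 0.0]
wrist_force: [-6.3, 0.3, 13.6]
finger_gap: 0.023
grip_force: 24.8
```

```bash
python3 look.py 9; python3 pose.py 9
```

```text
[0.5905 0.0375 0.183 ] [-6.3  0.3 13.6] 0.022953417920713783
axis [-0.006 -0.035  0.999] n 224 98 top [ 0.0045 -0.001   0.0398] underside [ 0.0049  0.0013 -0.0251]
handle dir deg vs slot x -32.0 143 mean [ 0.0138 -0.0121  0.0616]
yel [339. 193.] 9 [-0.0336  0.021   0.042 ]
yel [362. 213.] 14 [ 0.043  -0.0257  0.0402]
yel [360. 220.] 2 [ 0.0451 -0.0306  0.0176]
```

View pics/v9.png

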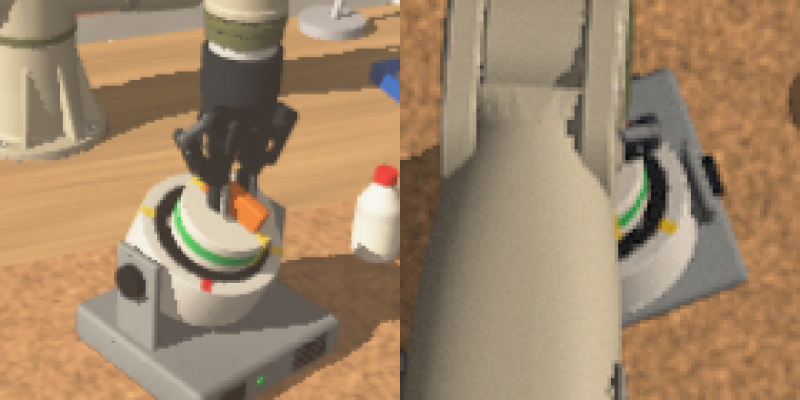

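Emit:
jog_arm(
  gripper=[0.27,0.27,0.27,0.27,0.27,0.27,0.27,0.27],
  offset=[
    [0,0,0],
    [0,0,0],
    [0,0,0.05],
    [0,0,0.1],
    [0,0,0.1],
    [0,0,0.15],
    [0,0,0.2],
    [0,0,0.25],
  ],
  twist=[-4,-8,-12,-16,-20,-24,-28,-30],
)

```text
clock: 17.0
tcp_pos: [0.5912, 0.0369, 0.1864]
orientation: [-0.0, 0.167, 0.986, -0.001]
wrist_force: [-5.9, -1.6, 13.4]
finger_gap: 0.0231
grip_force: 69.2
```

```bash
python3 look.py 10; python3 pose.py 10
```

```text
[0.5912 0.0369 0.1864] [-5.9 -1.6 13.4] 0.02306623439016371
axis [-0.048 -0.052  0.997] n 262 87 top [ 0.0023 -0.0023  0.0411] underside [ 0.0055  0.0011 -0.0238]
handle dir deg vs slot x -58.6 160 mean [ 0.0044 -0.0137  0.0649]
yel [357. 215.] 11 [ 0.0274 -0.0377  0.0429]
yel [355. 221.] 18 [ 0.0301 -0.0439  0.0207]
yel [368. 219.] 1 [ 0.0762 -0.0067  0.0031]
```

Emit:
jog_arm(
  gripper=[0.28,0.28,0.29,0.29,0.29,0.3,0.3,0.3],
  offset=[
    [0,0,-0.1],
    [0,0,-0.15],
    [0,0,-0.1],
    [0,0,-0.05],
    [0,0,0],
    [0,0,0],
    [0,0,0.05],
    [0,0,0.05],
  ],
  twist=[-4,-8,-12,-16,-20,-24,-28,-30],
)

```text
clock: 18.1
tcp_pos: [0.5937, 0.0364, 0.1882]
orientation: [0.002, 0.417, 0.909, -0.0]
wrist_force: [-0.2, -3.4, 16.8]
finger_gap: 0.0259
grip_force: 38.1
```

```bash
python3 look.py 11; python3 pose.py 11
```

```text
[0.5937 0.0364 0.1882] [-0.2 -3.4 16.8] 0.02585823543147403
axis [-0.07  -0.039  0.997] n 263 77 top [ 0.0011 -0.0017  0.0418] underside [ 0.0056  0.0008 -0.023 ]
handle dir deg vs slot x 91.5 134 mean [-0.0026 -0.011   0.0675]
yel [321. 204.] 2 [-0.0706 -0.0024  0.0035]
yel [346. 219.] 39 [ 0.0027 -0.0508  0.0279]
```

Emit:
jog_arm(
  gripper=[0.32,0.34,0.36,0.4,0.45,0.5,0.6,0.7],
  offset=[
    [0,0,0.3],
    [0,0,0.6],
    [0,0,1.0],
    [0,0,1.5],
    [0,0,2.2],
    [0,0,3.0],
    [0,0,4],
    [0,0,6],
  ],
  twist=[0,0,0,0,0,0,0,0],
)

```text
clock: 19.2
tcp_pos: [0.5922, 0.0367, 0.2456]
orientation: [-0.001, 0.417, 0.909, -0.0]
wrist_force: [0.2, -0.2, -0.2]
finger_gap: 0.0597
grip_force: 0.0
```

```bash
python3 look.py 12; python3 pose.py 12
```

```text
[0.5922 0.0367 0.2456] [ 0.2 -0.2 -0.2] 0.05970905544945507
axis [0.001 0.013 1.   ] n 327 85 top [0.0046 0.0002 0.0456] underside [ 0.0045 -0.0006 -0.0194]
handle dir deg vs slot x 90.0 146 mean [ 0.0023 -0.0087  0.0701]
yel [351. 189.] 1 [0.0028 0.0508 0.0434]
yel [350. 213.] 9 [ 0.0056 -0.0431  0.0465]
yel [347. 219.] 30 [ 0.0041 -0.0509  0.0263]
```

View pics/v12.png

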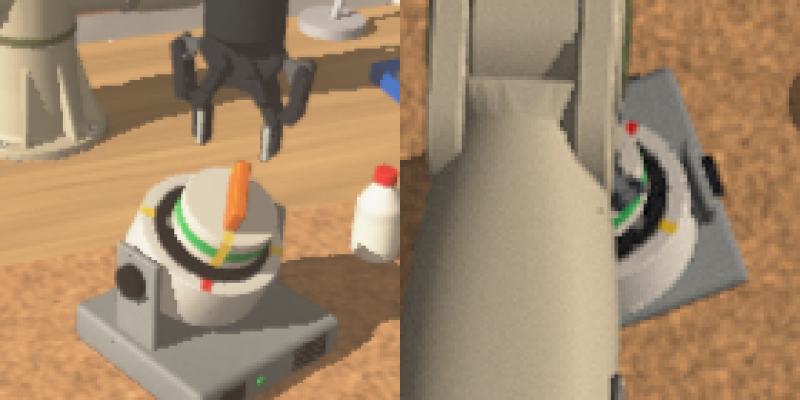

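```bash
python3 -c "
from workcell import env
print(env.hand_in())"
```

```text
the job is handed in; nothing more can be done
None
```

The filter cartridge is locked in the extractor head and released. Before hand-in I measured its lug line on the red marks (90° from the slots), its axis aligned with the collar, and its underside about 19 mm below the mouth. The job was handed in at about 19 s; the glue bottle, mug and tin were not touched, and no verdict came back. One mismatch with the brief: both cameras showed the head facing away from the robot (+x, slightly left), not to its right (-y), so I worked from the measured direction.

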